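Put the inks away and shut the ink drawer

TASK

Put the three inks back in the open ink drawer of the desk chest, each stood in the pocket with its colour dot, filling from the back forward: black at the rear, then blue in the middle, then green at the front; set them down rather than dropping them. Then push the drawer fully home until its catch snaps in and the front is flush, without slamming it. The amber ink and the other things on the desk and chest stay where they are, and no bottle may be tipped over.

Things in the scene. Friction and masses are not known exactly. Their poses are not given: they have to be found in the camera images.
- bottle_black: black ink bottle: round, upright, 40 mm in diameter, 55 mm high, about 90 g; straight glass side from 0 to 34 mm above its underside, then a shoulder and a black screw cap 31 mm in diameter from 39 to 55 mm. Origin: centre of the underside, z up; it stands on the desk at z = 0 at the start
- bottle_blue: blue ink bottle: round, upright, 40 mm in diameter, 55 mm high, about 90 g; straight glass side from 0 to 34 mm above its underside, then a shoulder and a blue screw cap 31 mm in diameter from 39 to 55 mm. Origin: centre of the underside, z up; it stands on the desk at z = 0 at the start
- bottle_green: green ink bottle: round, upright, 40 mm in diameter, 55 mm high, about 90 g; straight glass side from 0 to 34 mm above its underside, then a shoulder and a green screw cap 31 mm in diameter from 39 to 55 mm. Origin: centre of the underside, z up; it stands on the desk at z = 0 at the start
- pocket1 (a point): rear pocket of the ink drawer, black enamel dots beside it: round hole 46 mm in diameter, 12 mm deep, rim chamfered 1.5 mm, in the light wooden board whose top is 108 mm above the desk. The point is the centre of its floor (96 mm above the desk), where a seated bottle's underside rests; it moves with the drawer. x axis: along the slide into the chest; y: across the drawer; z up
- pocket2 (a point): middle pocket, blue dots beside it; like pocket1, 52 mm nearer the drawer front
- pocket3 (a point): front pocket, green dots beside it; like pocket1, 104 mm nearer the drawer front; its centre is 34 mm behind the back of the drawer front. The drawer's side and rear walls are 128 mm apart inside and low: their tops are 126 mm above the desk
- drawer_face (a point): middle of the top edge of the drawer's flat outer front face, 162 mm above the desk; moves with the drawer; x axis points into the chest (push this way). The front is 148 mm wide, 70 mm high, 15 mm thick; a brass knob 20 mm in diameter stands out 26 mm from its centre line, its middle 42 mm below this edge. The face is clear down to 32 mm below the edge, and on both sides of the knob
- ink_drawer (a joint): how far the drawer stands out, m: 0 fully home (front flush with its neighbour), 0.255 fully out; starts at 0.20 to 0.24. Slides with about 1.5 N of friction plus 12 N per m/s. A sprung roller catch resists from 13 to 6 mm before home with about 10 N at most, then draws the drawer the last 4 mm home and holds it with about 6 N; rigid stop at 0
- chest_front (a point): middle of the top front edge of the fixed wooden desk chest (310 mm deep, 316 wide, 180 high), 180 mm above the desk, in the plane of its shut drawer fronts; x axis points to its back, y across it. The ink drawer is its upper left one (middle 79 mm to +y of this point); its front lies in this plane when home. The upper right and wide lower drawers are locked; their brass knobs stand out 26 mm
- bottle_amber: amber ink bottle, in use, stays on the desk: round, upright, 40 mm in diameter, 55 mm high, about 90 g; straight glass side from 0 to 34 mm above its underside, then a shoulder and an amber screw cap 31 mm in diameter from 39 to 55 mm. Origin: centre of the underside, z up; it stands on the desk at z = 0 at the start
- paperweight: white marble dome paperweight, 60 mm in diameter, 38 mm high; origin at the centre of the underside
- pen_cup: dark pen cup, 76 mm in diameter, 100 mm high, with pens up to 175 mm high; origin at the centre of the underside
- stapler: red and black stapler, 150 mm (x) by 38 mm, about 60 mm high; origin at the centre of the underside
- photo_frame: dark framed photograph on the chest's top, 150 mm wide (y), 133 mm high, standing on a 45 by 100 mm foot; origin under the foot, 180 mm above the desk, 12 mm to -x of the foot's middle
- lion: bronze lion on a slate base 220 mm (x) by 90 mm, about 165 mm high; origin at the centre of the underside
Mind the look-alikes: they are no part of the job. Of the things that look like the bottle_green, take the one that is farthest to the robot's left at the start. Several things have the shape of the bottle_black; the one meant has the colours described above.

How it is judged:
By the outcome, as a careful person would: the job done as asked, in the order asked, and still so for the second after the job is handed in, with the robot touching nothing.
It also fails if it takes over 72 s, if anything falls off the work surface, if the arm or the gripper's body presses on something with over 40 N, if the wrist force passes 120 N, or if a joint passes its speed limit or range.

ROBOT

A 6-joint arm with a two-finger parallel gripper is mounted at the origin on the work surface. World frame = base frame: x ahead of the robot, y to its left, z up, the work surface at z = 0. Lengths are in m, angles in rad, forces in N, time in s.
With the tool pointing down it reaches from about 0.3 to 0.85 m from the base axis. Payload 4.2 kg.
Tool frame: the origin (TCP) lies at the very end of the fingers, on their centre line; the grasp point (between the pads) lies 19 mm behind it; z points along the fingers, y is the line along which they close (so a half turn about z gives the same grasp; the last joint's range is limited). The gripper opens to 91 mm and grips with 3 to 60 N. Pads are 32 mm wide; open, the fingers measure 118 mm over their backs; the gripper's body (76 mm by 178 mm) begins 60 mm behind the grasp point.
Start: joints at [-1.321, 0.32, 1.565, -0, 1.257, -0.02], TCP at [0.153, -0.554, 0.214] pointing down, gripper open.
Joint ranges: [-3.11, 3.11], [-0.84, 2.01], [0.21, 2.61], [-1.34, 4.49], [0.05, 2.63], [-2.56, 2.56]. Speed limits (rad/s): [2.57, 2.57, 3.14, 3.14, 3.14, 3.14].

INTERFACE

Orientations are given as a unit quaternion [x, y, z, w].
In Python, from workcell import r gives the robot as it stands.
- The arm moves only by the tool jog_arm, never from a script. Its argument "commands" is a list of rows, each a list of 7 numbers: the turn, a rotation vector about the tool's x, y, z in rad, then the shift along the tool's x, y, z in m, then the opening, from -1 (shut) to 1 (fully open). In form: [[wx, wy, wz, dx, dy, dz, jaw], ...]. A call has 1 to 8 rows; each row is the pose to reach, as a shift and turn from the pose commanded when the call began, along the tool's axes at that moment; what a row does not reach only later rows make up. A row lasts 1/12 s, in which the tool goes at most 41.7 mm and 7.16 degrees, less where a joint would pass 70% of its speed; a pose out of reach is approached as far as the arm can. A call with a gripper value outside its range is refused whole. The fingers move at their own pace and stop on an object; "squeeze" is the grip in N (left out, the last holds). Time passes only in rows, so rows that repeat a pose let the fingers close. It gives the time, the measured TCP pose, the force, the opening and the grip force at its end, in the units of the state.
- r.get_obs(): the state, without advancing time (a new reading comes with each control period).
- r.get_image(name): name is "side" or "top" or "wrist"; returns a dict with "frame" (400x640x3 uint8, red, green, blue), "range_z" (400x640 float32, m along the optical axis (not along the pixel's ray), 0 where there is no reading), "mtx" (3x3 intrinsics, pixels), "position" and "orientation" of the camera in the world; the wrist camera has in their place "tool_from_camera" (4x4, takes a point from camera to tool coordinates, whose origin is the TCP and whose axes are the flange's). Camera axes: x right, y down, z forward; pixel columns grow to the right and rows downward; lengths in m; the calibration is good to about 2 mm. A picture is of the moment at which its call begins: read the wrist's pose just before it.
- r.finish_job(): hands the job in; it is judged then, once.
Trained networks look in a picture, given as the dict that the camera call returned (one of the last four; its "shot" number tells which), for a name from the list of things; names that differ only in an ending like _2 or _b are one class to them, and where a whole thing is asked for, a point or a joint stands for the part that bears it (a point fixed in the world has none). Each returns a list of dicts, best first, with "p" (0 to 1); they miss things now and then, are a little off and sometimes report something else, mostly with a low value. They report only what shows in the picture. A call takes as long as a camera call. They do not tell look-alikes from the thing itself.
- r.boxes_of(picture, thing): "uv" ([column, row] in pixels, amid what is visible of it).
- r.cut_out(picture, thing): "pixels" (400x640 bool, what is visible of it) and "uv" ([column, row] in pixels, amid what is visible of it).
- r.pinpoint(picture, thing): "uv" ([column, row] in pixels: a listed point, or the origin of a listed thing).
The state is a dict: "time": time; "joint_pos": joint angles; "qvel": joint speeds; "joint_torque": joint torques, N m; "tcp_pos": TCP position; "eef_rot": TCP orientation; "force": force on the tool from outside, world axes, zero at the start; "ft_torque": the same for the moment, N m; "gripper_width": finger opening in m; "gripper_force": force on a finger pad.
Only numpy, scipy, OpenCV 4.12 (cv2) and the standard library are available. Lean on these libraries where they do the work, as an engineer would, in place of code of your own. Each camera call takes 0.05 s, during which the arm holds its last target. There are 200 camera calls.

## Working session

There is one attempt and no reset: what is moved stays moved. The work goes in short steps, Python scripts to look and compute and a tool call to move; the robot and the scene stay as the last step left them, time stands still between calls to the robot, and variables do not carry over. Pictures are saved under pics/ and viewed, at most 10 in all, crops included, and the job is handed in when it is done.

Besides the shell and the picture viewer there is one more tool, called as name(argument=value, ...) on one line, values as JSON. jog_arm: Moves the arm, as the interface text tells. Its arguments: {"type":"object","properties":{"commands":{"type":"array"},"squeeze":{"type":"number"}},"required":["commands"]}

```bash
mkdir -p pics; ls; cat > h.py <<'E'
import numpy as np, cv2
from scipy.spatial.transform import Rotation as R
from workcell import r
def cam(p,obs=None):
    if 'tool_from_camera' in p:
        T=np.array(p['tool_from_camera']); Rt=R.from_quat(obs['eef_rot']).as_matrix()
        return Rt@T[:3,3]+obs['tcp_pos'], Rt@T[:3,:3]
    o=np.array(p['orientation'])
    return np.array(p['position']), (R.from_quat(o).as_matrix() if o.size==4 else o)
def ray(p,uv,obs=None):
    c,M=cam(p,obs); d=M@np.linalg.inv(p['mtx'])@np.array([uv[0],uv[1],1.]); return c,d
def at_z(p,uv,z,obs=None):
    c,d=ray(p,uv,obs); return c+d*(z-c[2])/d[2]
def depth_pt(p,uv,obs=None):
    c,d=ray(p,uv,obs); return c+d*p['range_z'][int(round(uv[1])),int(round(uv[0]))]
def tri(r1,r2):
    A=np.zeros((3,3));b=np.zeros(3)
    for c,d in (r1,r2):
        d=d/np.linalg.norm(d);P=np.eye(3)-np.outer(d,d);A+=P;b+=P@c
    return np.linalg.solve(A,b)
E
python3 - <<'E'
from h import *
np.set_printoptions(precision=4,suppress=True)
o=r.get_obs();print(o)
for n in ('top','side'):
    p=r.get_image(n);cv2.imwrite(f'pics/{n}0.png',p['frame'][:,:,::-1]);print(n,p['position'],p['orientation'],p['mtx'])
    for t in ['bottle_black','bottle_blue','bottle_green','bottle_amber']:
        print(t,[(np.round(a['uv']),round(a['p'],2),depth_pt(p,a['uv'])) for a in r.boxes_of(p,t)])
    for t in ['pocket1','pocket2','pocket3','drawer_face','chest_front']:
        print(t,[(np.round(a['uv'],1),round(a['p'],2),depth_pt(p,a['uv'])) for a in r.pinpoint(p,t)])
E
```

```text
pics
{'time': 0.0, 'joint_pos': array([-1.321 ,  0.3203,  1.5657, -0.    ,  1.2574, -0.02  ]), 'qvel': array([-0.0015, -0.0011, -0.0018,  0.0008,  0.0017,  0.0016]), 'joint_torque': array([  0.0006, -41.2467, -23.1975,   0.0725,   0.0457,  -0.0002]), 'tcp_pos': array([ 0.1531, -0.5537,  0.2131]), 'eef_rot': array([ 0.9909,  0.1345, -0.0001, -0.0009]), 'force': array([0.1958, 0.4102, 0.1242]), 'ft_torque': array([0.0145, 0.0744, 0.0096]), 'gripper_force': 0.0, 'gripper_width': 0.09106167613246291}
top [0.4591 0.0187 1.173 ] [ 0.7073 -0.7048  0.0365 -0.0396] [[366.0517   0.     319.0191]
 [  0.     366.0517 201.9401]
 [  0.       0.       1.    ]]
bottle_black [(array([222., 236.]), 0.56, array([0.4758, 0.3169, 0.0588])), (array([220., 266.]), 0.55, array([0.384 , 0.3238, 0.0435]))]
bottle_blue []
bottle_green [(array([313., 195.]), 0.46, array([0.5995, 0.0414, 0.06  ])), (array([286., 210.]), 0.42, array([0.5528, 0.1254, 0.0597]))]
bottle_amber [(array([237., 206.]), 0.56, array([0.5652, 0.2744, 0.0563]))]
pocket1 [(array([350.3, 217. ]), 0.94, array([ 0.5313, -0.0688,  0.0947])), (ar
[... 1573 characters left out ...]
6.5, 199.2]), 0.76, array([ 0.473 , -0.063 ,  0.0966])), (array([346.7, 187.7]), 0.6, array([ 0.5332, -0.0762,  0.0973]))]
pocket2 [(array([327.7, 182. ]), 0.82, array([ 0.5868, -0.0751,  0.0941])), (array([366.5, 199.2]), 0.76, array([ 0.473 , -0.063 ,  0.0966])), (array([346.7, 187.7]), 0.6, array([ 0.5332, -0.0762,  0.0973]))]
pocket3 [(array([327.7, 182. ]), 0.82, array([ 0.5868, -0.0751,  0.0941])), (array([366.5, 199.2]), 0.76, array([ 0.473 , -0.063 ,  0.0966])), (array([346.7, 187.7]), 0.6, array([ 0.5332, -0.0762,  0.0973]))]
drawer_face [(array([386.2, 181.4]), 0.57, array([ 0.4348, -0.0756,  0.1613]))]
chest_front [(array([321.1, 131.9]), 0.78, array([ 0.6607, -0.1739,  0.164 ]))]
```

View pics/top0.png

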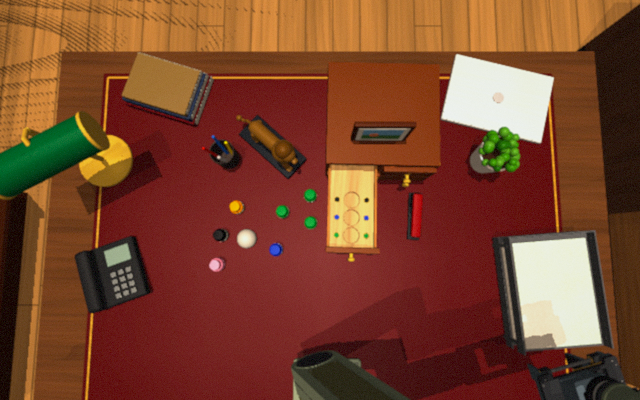

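View pics/side0.png

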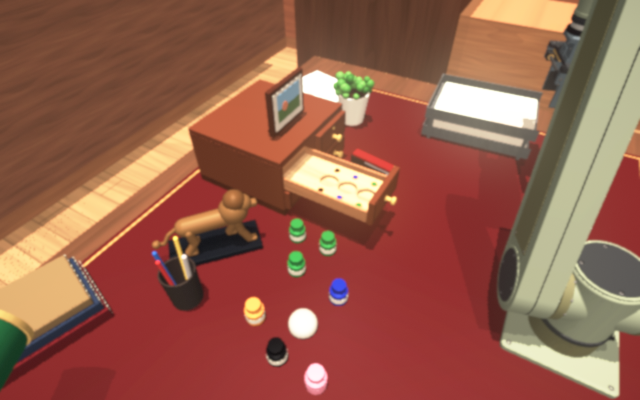

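Top view: black at (220,235), blue (275,249), and three greens at (310,195), (282,211) and (310,222). The leftmost green is (282,211). Amber is at (237,206), pink at (217,265) and the paperweight at (246,238). Pockets sit along column 350, rows 200 to 236. The side view agrees.

```bash
cat >> h.py <<'E'
def cloud(p,obs=None):
    v,u=np.mgrid[0:400,0:640]; d=p['range_z']
    c,M=cam(p,obs); q=np.stack([u,v,np.ones_like(u)],-1)@np.linalg.inv(p['mtx']).T
    return c+(q*d[...,None])@M.T
def cap(p,xy,obs=None,rad=.03,zlo=.046,zhi=.066):
    P=cloud(p,obs); m=(np.hypot(P[...,0]-xy[0],P[...,1]-xy[1])<rad)&(P[...,2]>zlo)&(P[...,2]<zhi)&(p['range_z']>0)
    q=P[m]
    if len(q)<3: return None
    v,u=np.nonzero(m); return np.r_[(q[:,:2].max(0)+q[:,:2].min(0))/2,np.median(q[:,2]),q[:,:2].mean(0),len(q),u.mean(),v.mean()]
E
python3 - <<'E'
from h import *
np.set_printoptions(precision=4,suppress=True)
t=r.get_image('top');s=r.get_image('side');o=r.get_obs();w=r.get_image('wrist');print(w['tool_from_camera'],w['mtx'])
for n,uv in dict(black=(220,235),blue=(275,249),green=(282,211),g2=(310,195),g3=(310,222),amber=(237,206),pink=(217,265)).items():
    g=at_z(t,uv,.055); a=cap(t,g);
    if a is None: print(n,g);continue
    print(n,a,at_z(t,a[6:8],.055), 'side',cap(s,a[:2],zlo=.05))
P=cloud(t)
for n,uv in dict(pw=(246,238),pencup=(222,152),lion=(285,160)).items():print(n,P[uv[1],uv[0]])
# triangulate points
for n,a,b in [('p1',(349.7,199.6),(327.7,182)),('p2',(350.3,217),(346.7,187.7)),('p3',(347,236.5),(366.5,199.2)),('face',(351,253.6),(386.2,181.4)),('cf',(383.5,174.5),(321.1,131.9))]:
    print(n,tri(ray(t,a),ray(s,b)),at_z(t,a,dict(f=.162,c=.18).get(n[0],.096)),at_z(s,b,dict(f=.162,c=.18).get(n[0],.096)))
# chest top edge line and drawer front top
m=(abs(P[...,2]-.18)<.008)&(P[...,0]>.6)
q=P[m]; print('chest',q.min(0),q.max(0)); 
for y in np.arange(-.27,.0,.03):
    k=q[abs(q[:,1]-y)<.004]; print(y, k[:,0].min() if len(k) else None,end=' ')
m=(abs(P[...,2]-.162)<.008)&(P[...,0]<.6)&(P[...,0]>.3); q=P[m]; print('\nface',q.min(0),q.max(0),len(q))
print(np.polyfit(q[:,1],q[:,0],1))
c=cv2.resize(t['frame'][150:280,200:450],None,fx=3.2,fy=3.2,interpolation=cv2.INTER_CUBIC);cv2.imwrite('pics/topc.png',c[:,:,::-1])
E
```

```text
[[-0.0003 -0.9694 -0.2453  0.0682]
 [ 1.     -0.0004  0.0003  0.    ]
 [-0.0004 -0.2453  0.9694 -0.1707]
 [ 0.      0.      0.      1.    ]] [[329.5732   0.     321.9074]
 [  0.     329.5732 200.6817]
 [  0.       0.       1.    ]]
black [  0.4807   0.3313   0.0545   0.4802   0.3311  85.     218.0824 234.1529] [0.4802 0.3309 0.055 ] side [  0.4779   0.3349   0.0548   0.4771   0.3357 215.     275.3395 344.9395]
blue [  0.436    0.157    0.0545   0.4366   0.1571  83.     274.9036 248.7952] [0.4366 0.157  0.055 ] side [  0.4328   0.1599   0.0546   0.433    0.1617 153.     338.6471 284.9085]
green [  0.5534   0.1389   0.054    0.5545   0.1386  78.     281.5641 210.0897] [0.5544 0.1385 0.055 ] side [  0.5518   0.142    0.0548   0.5512   0.143  132.     295.6061 256.7955]
g2 [  0.6062   0.0518   0.0548   0.6057   0.0517  76.     310.     193.6184] [0.6056 0.0517 0.055 ] side [  0.6029   0.0545   0.0549   0.6016   0.0559 103.     296.7379 223.5146]
g3 [  0.5199   0.0497   0.0542   0.5203   0.0499  80.     310.4125 221.325 ] [0.5203 0.0499 0.055 ] side [  0.516    0.0527   0.0546   0.5162   
[... 687 characters left out ...]
87  0.096 ] [ 0.4732 -0.0636  0.096 ]
face [ 0.429  -0.063   0.1735] [ 0.4265 -0.0647  0.162 ] [ 0.4346 -0.0749  0.162 ]
cf [ 0.6453 -0.1522  0.1817] [ 0.6429 -0.1537  0.18  ] [ 0.6494 -0.1535  0.18  ]
chest [ 0.6695 -0.4983  0.172 ] [0.9724 0.3482 0.188 ]
-0.27 0.6696935641326228 -0.24000000000000002 0.6706582566122969 -0.21000000000000002 0.6712131273959364 -0.18000000000000002 0.6726007700088319 -0.15000000000000002 0.6726074896610401 -0.12000000000000002 0.6749372591430556 -0.09000000000000002 0.673653883432923 -0.060000000000000026 0.6749490645838396 -0.030000000000000027 0.6750421860934612 0.0 0.6763404553618765 
face [ 0.4282 -0.1416  0.154 ] [0.4469 0.0037 0.1662] 314
[0.0217 0.4389]
```

View pics/topc.png

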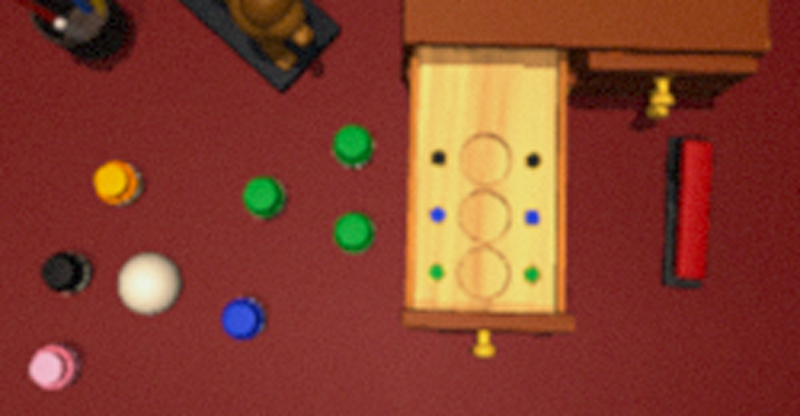

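The crop shows pocket rims centred near crop pixels (486,159), (485,215) and (484,273), with black, blue and green dots from rear to front. It also confirms which green is leftmost. I'll take a wrist view over the drawer on the way.

jog_arm(commands=[[0,0,0.29,0.466,-0.384,-0.087,0.4],[0,0,0.29,0.466,-0.384,-0.087,0.4],[0,0,0.29,0.466,-0.384,-0.087,0.4],[0,0,0.29,0.466,-0.384,-0.087,0.4],[0,0,0.29,0.466,-0.384,-0.087,0.4],[0,0,0.29,0.466,-0.384,-0.087,0.4],[0,0,0.29,0.466,-0.384,-0.087,0.4],[0,0,0.29,0.466,-0.384,-0.087,0.4]], squeeze=15)

```text
time: 1.82
tcp_pos: [0.3429, -0.2831, 0.2619]
eef_rot: [1.0, -0.01, 0.0, 0.0]
force: [0.2, -0.3, 1.2]
gripper_width: 0.064
gripper_force: 0.0
```

```bash
cat >> h.py <<'E'
def go(pos,head,o=None):
    o=o or r.get_obs(); M=R.from_quat(o['eef_rot']).as_matrix()
    T=R.from_euler('z',head).as_matrix()@np.diag([1,-1,-1.])
    w=R.from_matrix(M.T@T).as_rotvec(); d=M.T@(np.array(pos)-o['tcp_pos'])
    print('row',np.round(np.r_[w,d],4).tolist(),'dist',round(np.linalg.norm(d),3),'rows',int(np.ceil(max(np.linalg.norm(d)/.0417,np.linalg.norm(w)/.125))))
E
python3 - <<'E'
from h import *
o=r.get_obs();print(o['time'],o['tcp_pos']);go([.50,-.06,.30],-.022)
E
```

```text
1.8167 [ 0.34291208 -0.28307989  0.26193912]
row [0.0006, -0.0007, 0.0013, 0.1525, -0.2263, -0.0381] dist 0.275 rows 7
```

jog_arm(commands=[[0,0,0,0.152,-0.226,-0.038,0.4],[0,0,0,0.152,-0.226,-0.038,0.4],[0,0,0,0.152,-0.226,-0.038,0.4],[0,0,0,0.152,-0.226,-0.038,0.4],[0,0,0,0.152,-0.226,-0.038,0.4],[0,0,0,0.152,-0.226,-0.038,0.4],[0,0,0,0.152,-0.226,-0.038,0.4],[0,0,0,0.152,-0.226,-0.038,0.4]])

```text
time: 2.48
tcp_pos: [0.5016, -0.0582, 0.2998]
eef_rot: [1.0, -0.007, 0.001, -0.001]
force: [0.8, -0.1, 0.4]
gripper_width: 0.0641
gripper_force: 0.0
```

```bash
python3 - <<'E'
from h import *
np.set_printoptions(precision=4,suppress=True)
o=r.get_obs();w=r.get_image('wrist');print(o['time'],o['tcp_pos'],abs(o['qvel']).max())
cv2.imwrite('pics/w1.png',w['frame'][:,:,::-1])
for a in r.pinpoint(w,'pocket1'): print('pk',a['uv'],a['p'],at_z(w,a['uv'],.096,o),depth_pt(w,a['uv'],o))
for a in r.pinpoint(w,'drawer_face'): print('face',a['uv'],a['p'],at_z(w,a['uv'],.162,o))
P=cloud(w,o);
# pocket floors: points at z~.096 inside drawer
m=((P[...,2]<.1025)&(P[...,2]>.088)&(abs(P[...,1]+.068)<.035)&(P[...,0]>.44)&(P[...,0]<.64)).astype(np.uint8)
n,l,st,ce=cv2.connectedComponentsWithStats(m)
for i in range(1,n):
    if st[i,4]>200:
        q=P[l==i]; print('floor',len(q),q.mean(0),q.min(0),q.max(0))
q=P[(abs(P[...,2]-.108)<.004)&(abs(P[...,1]+.068)<.05)];print('board',np.median(q,0))
q=P[(abs(P[...,2]-.162)<.006)&(P[...,0]<.5)];print('face',len(q),q.min(0) if len(q) else '')
go([.475,.333,.24],.7,o)
E
```

```text
2.4833 [ 0.5016 -0.0582  0.2998] 0.06653270526472398
pk [333.8, 153.0] 0.93 [ 0.5311 -0.0721  0.096 ] [ 0.5311 -0.0721  0.0969]
pk [332.0, 106.8] 0.83 [ 0.5814 -0.0704  0.096 ] [ 0.5814 -0.0705  0.0944]
pk [331.8, 194.8] 0.78 [ 0.4826 -0.0694  0.096 ] [ 0.4825 -0.0694  0.0958]
face [334.8, 261.9] 0.64 [ 0.4281 -0.0702  0.162 ]
face [54.2, 185.1] 0.47 [0.5113 0.1973 0.162 ]
floor 1475 [ 0.582  -0.0707  0.096 ] [ 0.5587 -0.0935  0.0936] [ 0.6044 -0.0475  0.1024]
floor 1319 [ 0.529  -0.0694  0.0961] [ 0.5065 -0.0923  0.0935] [ 0.5512 -0.0462  0.1025]
floor 1179 [ 0.4759 -0.0682  0.0963] [ 0.4544 -0.0907  0.0936] [ 0.4981 -0.045   0.1024]
board [ 0.5967 -0.0668  0.108 ]
face 1295 [ 0.4332 -0.1154  0.156 ]
row [-0.0006, -0.0031, -0.7149, -0.0326, -0.3907, 0.0604] dist 0.397 rows 10
```

View pics/w1.png

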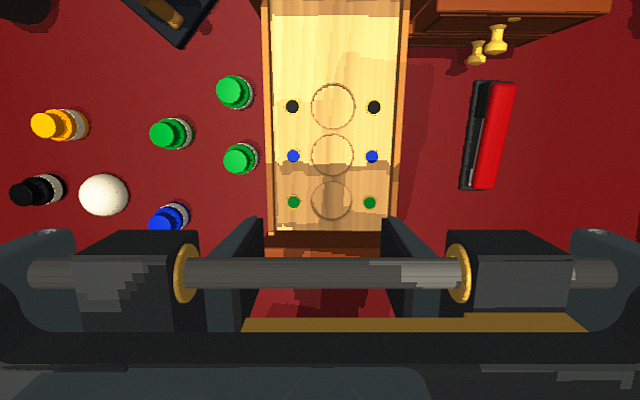

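The wrist view shows the three pockets at (332,107), (333,153) and (332,195) with black, blue and green dots from rear to front, matching the depth fit. Next is the black bottle.

jog_arm(commands=[[0,0,-0.715,-0.033,-0.391,0.06,0.4],[0,0,-0.715,-0.033,-0.391,0.06,0.4],[0,0,-0.715,-0.033,-0.391,0.06,0.4],[0,0,-0.715,-0.033,-0.391,0.06,0.4],[0,0,-0.715,-0.033,-0.391,0.06,0.4],[0,0,-0.715,-0.033,-0.391,0.06,0.4],[0,0,-0.715,-0.033,-0.391,0.06,0.4],[0,0,-0.715,-0.033,-0.391,0.06,0.4]])

```text
time: 3.3
tcp_pos: [0.4773, 0.2668, 0.2488]
eef_rot: [0.941, 0.339, 0.0, 0.0]
force: [0.6, 0.4, -0.5]
gripper_width: 0.0636
gripper_force: 0.0
```

```bash
python3 - <<'E'
from h import *
go([.475,.333,.24],.7)
E
```

```text
row [0.0007, 0.0002, -0.0074, 0.0404, -0.0524, 0.0088] dist 0.067 rows 2
```

jog_arm(commands=[[0,0,0,0.04,-0.052,0.03,0.4],[0,0,0,0.04,-0.052,0.03,0.4],[0,0,0,0.04,-0.052,0.03,0.4],[0,0,0,0.04,-0.052,0.03,0.4]])

```text
time: 3.63
tcp_pos: [0.4748, 0.3315, 0.2178]
eef_rot: [0.94, 0.341, -0.001, 0.001]
force: [-0.9, -0.9, -0.4]
gripper_width: 0.0636
gripper_force: 0.0
```

```bash
cat > bot.py <<'E'
from h import *
import sys
np.set_printoptions(precision=4,suppress=True)
xy=eval(sys.argv[1]); head=float(sys.argv[2]); zz=float(sys.argv[3]) if len(sys.argv)>3 else .018
o=r.get_obs();w=r.get_image('wrist')
a=cap(w,xy,o,zlo=.051); print(o['time'],o['tcp_pos'],'cap',a); 
b=a[:2]; b=cap(w,b,o,rad=.02,zlo=.051)[:2]; print(b,[ (at_z(w,x['uv'],0,o),x['p']) for x in r.pinpoint(w,'bottle_black')])
c=a[6:8].astype(int); print('rgb',w['frame'][c[1],c[0]])
go([b[0],b[1],.20],head,o); go([b[0],b[1],zz],head,o)
E
python3 bot.py "(.479,.332)" .7
```

```text
3.6333 [0.4748 0.3315 0.2178] cap [  0.479    0.3346   0.055    0.479    0.3348 680.     322.1118 179.8294]
[0.479  0.3346] [(array([0.4813, 0.3373, 0.    ]), 0.93), (array([0.3868, 0.3359, 0.    ]), 0.88), (array([0.5536, 0.1394, 0.    ]), 0.66)]
rgb [31 31 34]
row [0.0005, 0.0031, -0.0047, 0.0053, 0.0003, 0.0178] dist 0.019 rows 1
row [0.0005, 0.0031, -0.0047, 0.0059, 0.0002, 0.1998] dist 0.2 rows 5
```

jog_arm(commands=[[0,0,0,0.006,0,0.04,0.4],[0,0,0,0.006,0,0.08,0.4],[0,0,0,0.006,0,0.12,0.4],[0,0,0,0.006,0,0.155,0.4],[0,0,0,0.006,0,0.18,0.4],[0,0,0,0.006,0,0.195,0.4],[0,0,0,0.006,0,0.2,0.4],[0,0,0,0.006,0,0.2,0.4]])

```text
time: 4.4
tcp_pos: [0.4801, 0.3345, 0.0187]
eef_rot: [0.941, 0.339, -0.001, 0.0]
force: [0.2, 0.9, -0.5]
gripper_width: 0.0637
gripper_force: 0.0
```

jog_arm(commands=[[0,0,0,0,0,0,-1],[0,0,0,0,0,0,-1],[0,0,0,0,0,0,-1],[0,0,0,0,0,0,-1],[0,0,0,0,0,0,-1]], squeeze=15)

```text
time: 4.82
tcp_pos: [0.4805, 0.3366, 0.0202]
eef_rot: [0.94, 0.341, 0.001, -0.0]
force: [-0.5, -0.1, 6.0]
gripper_width: 0.0393
gripper_force: 15.0
```

jog_arm(commands=[[0,0,0,0,0,-0.015,-1],[0,0,0,0,0,-0.045,-1],[0,0,0,0,0,-0.085,-1],[0,0,0,0,0,-0.125,-1],[0,0,0,0,0,-0.165,-1],[0,0,0,0,0,-0.185,-1],[0,0,0,0,0,-0.185,-1]])

```text
time: 5.4
tcp_pos: [0.4821, 0.3381, 0.2102]
eef_rot: [0.94, 0.341, 0.006, -0.001]
force: [0.7, 1.1, -0.4]
gripper_width: 0.0389
gripper_force: 15.0
```

```bash
python3 - <<'E'
from h import *
o=r.get_obs();print(o['tcp_pos'],o['force'],o['gripper_width'],o['gripper_force'])
go([.5817,-.0705,.205],-.022,o)
E
```

```text
[0.48212183 0.33807702 0.21019683] [ 0.74587349  1.09405604 -0.36512935] 0.038897615523506256 14.999795495532453
row [-0.0031, -0.0118, 0.7171, -0.1852, 0.3776, 0.0034] dist 0.421 rows 11
```

jog_arm(commands=[[0,0,0.06,-0.01,0.02,0,-1],[0,0,0.717,-0.185,0.377,0.003,-1],[0,0,0.717,-0.185,0.377,0.003,-1],[0,0,0.717,-0.185,0.377,0.003,-1],[0,0,0.717,-0.185,0.377,0.003,-1],[0,0,0.717,-0.185,0.377,0.003,-1],[0,0,0.717,-0.185,0.377,0.003,-1],[0,0,0.717,-0.185,0.377,0.003,-1]])

```text
time: 6.07
tcp_pos: [0.5532, 0.0292, 0.2006]
eef_rot: [1.0, -0.012, -0.001, 0.0]
force: [0.7, 0.0, -0.9]
gripper_width: 0.039
gripper_force: 15.0
```

```bash
python3 - <<'E'
from h import *
o=r.get_obs();print(o['tcp_pos'],o['gripper_width'])
go([.5817,-.0705,.205],-.022,o)
E
```

```text
[0.55322456 0.02923073 0.20058532] 0.03904413785242829
row [0.0001, 0.002, -0.0011, 0.0308, 0.099, -0.0045] dist 0.104 rows 3
```

jog_arm(commands=[[0,0,0,0.01,0.033,-0.004,-1],[0,0,0,0.022,0.07,-0.004,-1],[0,0,0,0.03,0.095,-0.004,-1],[0,0,0,0.031,0.099,-0.004,-1],[0,0,0,0.031,0.099,-0.004,-1],[0,0,0,0.031,0.099,-0.004,-1]])

```text
time: 6.57
tcp_pos: [0.5819, -0.068, 0.2047]
eef_rot: [1.0, -0.011, -0.001, -0.0]
force: [-0.1, 0.6, -0.4]
gripper_width: 0.039
gripper_force: 15.0
```

```bash
cat > held.py <<'E'
from h import *
import sys
np.set_printoptions(precision=4,suppress=True)
o=r.get_obs();w=r.get_image('wrist');print(o['time'],o['tcp_pos'],abs(o['qvel']).max())
P=cloud(w,o)@np.eye(3); t=(P-o['tcp_pos'])@R.from_quat(o['eef_rot']).as_matrix()
m=(abs(t[...,0])<.03)&(abs(t[...,1])<.0185)&(t[...,2]<-.02)&(t[...,2]>-.06)&(w['range_z']>0)
q=t[m]; print(len(q))
if len(q):
    zt=np.percentile(q[:,2],5); k=q[q[:,2]<zt+.003]; print('cap top in tool',k.mean(0),k.min(0),k.max(0))
if len(sys.argv)>1: cv2.imwrite(sys.argv[1],w['frame'][:,:,::-1])
pk=np.array([[.5817,-.0705],[.5290,-.0694],[.4762,-.0682]])[int(sys.argv[2])]
go([pk[0],pk[1],.122],-.022,o)
E
python3 held.py pics/w2.png 0
```

```text
6.5667 [ 0.5819 -0.068   0.2047] 0.025310298356848122
1727
cap top in tool [-0.004  -0.     -0.0346] [-0.0177 -0.0135 -0.0368] [ 0.0133  0.014  -0.0326]
row [-0.0009, 0.0024, -0.0006, 0.0, 0.0026, 0.0827] dist 0.083 rows 2
```

View pics/w2.png

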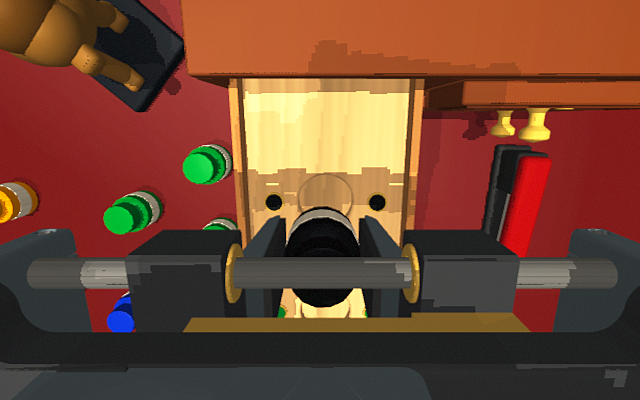

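The held black bottle stands upright, with its cap 2 mm toward the front in the tool frame. Pocket 1 is visible ahead at (325,195). I'll lower to just above the board first.

jog_arm(commands=[[0,0,0,0.002,0.003,0.03,-1],[0,0,0,0.002,0.003,0.055,-1],[0,0,0,0.002,0.003,0.068,-1],[0,0,0,0.002,0.003,0.072,-1],[0,0,0,0.002,0.003,0.072,-1],[0,0,0,0.002,0.003,0.072,-1]])

```text
time: 7.12
tcp_pos: [0.5851, -0.0707, 0.1346]
eef_rot: [1.0, -0.01, 0.001, 0.0]
force: [0.1, -0.7, -0.0]
gripper_width: 0.0396
gripper_force: 15.0
```

```bash
python3 - <<'E'
from h import *
o=r.get_obs();print(o['tcp_pos'],o['force'])
go([.5837,-.0705,.1164],-.022,o)
E
```

```text
[ 0.58508856 -0.07066009  0.13455587] [ 0.12207873 -0.74216331 -0.02909829]
row [0.0001, -0.0012, 0.0012, -0.0014, -0.0001, 0.0182] dist 0.018 rows 1
```

jog_arm(commands=[[0,0,0,-0.001,0,0.004,-1],[0,0,0,-0.001,0,0.008,-1],[0,0,0,-0.001,0,0.012,-1],[0,0,0,-0.001,0,0.015,-1],[0,0,0,-0.001,0,0.017,-1],[0,0,0,-0.001,0,0.018,-1],[0,0,0,-0.001,0,0.018,-1]])

```text
time: 7.7
tcp_pos: [0.5838, -0.0716, 0.1162]
eef_rot: [1.0, -0.011, 0.0, 0.0]
force: [-1.0, 0.7, 2.8]
gripper_width: 0.039
gripper_force: 15.0
```

jog_arm(commands=[[0,0,0,0,0,0,0.25],[0,0,0,0,0,0,0.25],[0,0,0,0,0,0,0.25],[0,0,0,0,0,-0.02,0.25],[0,0,0,0,0,-0.055,0.25],[0,0,0,0,0,-0.095,0.25],[0,0,0,0,0,-0.11,0.3],[0,0,0,0,0,-0.11,0.4]])

```text
time: 8.37
tcp_pos: [0.5863, -0.072, 0.2308]
eef_rot: [1.0, -0.011, 0.005, 0.001]
force: [0.2, -0.1, 0.3]
gripper_width: 0.0628
gripper_force: 0.0
```

```bash
python3 - <<'E'
from h import *
o=r.get_obs();print(o['tcp_pos'],o['force'],o['gripper_width'])
w=r.get_image('wrist');print(cap(w,(.5817,-.0705),o,zlo=.14,zhi=.165))
go([.435,.159,.215],-.022,o)
E
```

```text
[ 0.5862724  -0.07195203  0.23078349] [ 0.24027285 -0.10991707  0.32894271] 0.06275073105551017
[ 5.81556120e-01 -7.15830406e-02  1.50838797e-01  5.82545519e-01
 -7.15214809e-02  1.18700000e+03  3.21028644e+02  2.12032013e+02]
row [0.0013, -0.01, -0.0002, -0.1565, -0.2276, 0.0139] dist 0.277 rows 7
```

Black is seated: cap centre (0.5816, -0.0716), top at 0.151. Next is blue.

jog_arm(commands=[[0,0,0,-0.156,-0.228,0.014,0.4],[0,0,0,-0.156,-0.228,0.014,0.4],[0,0,0,-0.156,-0.228,0.014,0.4],[0,0,0,-0.156,-0.228,0.014,0.4],[0,0,0,-0.156,-0.228,0.014,0.4],[0,0,0,-0.156,-0.228,0.014,0.4],[0,0,0,-0.156,-0.228,0.014,0.4],[0,0,0,-0.156,-0.228,0.014,0.4]])

```text
time: 9.08
tcp_pos: [0.4286, 0.1626, 0.2097]
eef_rot: [1.0, -0.009, -0.003, -0.0]
force: [-0.6, -0.4, 1.1]
gripper_width: 0.0638
gripper_force: 0.0
```

```bash
python3 bot.py "(.435,.159)" -.022
```

```text
9.0833 [0.4286 0.1626 0.2097] cap [  0.4345   0.1596   0.0549   0.435    0.1596 715.     324.421  179.9692]
[0.4345 0.1596] [(array([0.3847, 0.3417, 0.    ]), 0.89)]
rgb [ 31  55 159]
row [0.0001, 0.0056, 0.0046, 0.006, 0.0029, 0.0097] dist 0.012 rows 1
row [0.0001, 0.0056, 0.0046, 0.007, 0.0029, 0.1917] dist 0.192 rows 5
```

jog_arm(commands=[[0,0,0,0.005,0.002,0.035,0.4],[0,0,0,0.005,0.002,0.075,0.4],[0,0,0,0.005,0.002,0.105,0.4],[0,0,0,0.005,0.002,0.12,0.4],[0,0,0,0.005,0.002,0.12,0.4]])

```text
time: 9.6
tcp_pos: [0.4353, 0.1554, 0.0876]
eef_rot: [1.0, -0.012, -0.004, 0.002]
force: [-1.6, -0.4, 0.1]
gripper_width: 0.0641
gripper_force: 0.0
```

```bash
python3 -c "
from h import *
print(r.get_obs()['tcp_pos']);go([.4345,.1596,.018],-.022)"
```

```text
[0.4352903  0.15537995 0.08761365]
row [0.0037, 0.0089, -0.0021, -0.0003, -0.0045, 0.0696] dist 0.07 rows 2
```

jog_arm(commands=[[0.003,0.008,0,0,-0.003,0.03,0.4],[0.003,0.008,0,0,-0.003,0.055,0.4],[0.003,0.008,0,0,-0.003,0.067,0.4],[0.003,0.008,0,0,-0.003,0.07,0.4],[0.003,0.008,0,0,-0.003,0.07,0.4],[0.003,0.008,0,0,-0.003,0.07,-1],[0.003,0.008,0,0,-0.003,0.07,-1],[0.003,0.008,0,0,-0.003,0.07,-1]])

```text
time: 10.27
tcp_pos: [0.4388, 0.1609, 0.0229]
eef_rot: [1.0, -0.011, 0.005, -0.002]
force: [-0.6, -0.8, 0.4]
gripper_width: 0.0468
gripper_force: 0.0
```

jog_arm(commands=[[0,0,0,0,0,0,-1],[0,0,0,0,0,0,-1]])

```text
time: 10.43
tcp_pos: [0.4384, 0.1608, 0.0226]
eef_rot: [1.0, -0.011, 0.005, -0.002]
force: [-0.1, -0.1, 5.4]
gripper_width: 0.0391
gripper_force: 15.0
```

jog_arm(commands=[[0,0,0,0,0,-0.015,-1],[0,0,0,0,0,-0.045,-1],[0,0,0,0,0,-0.085,-1],[0,0,0,0,0,-0.125,-1],[0,0,0,0,0,-0.165,-1],[0,0,0,0,0,-0.182,-1],[0,0,0,0,0,-0.182,-1]])

```text
time: 11.02
tcp_pos: [0.4388, 0.1612, 0.2086]
eef_rot: [1.0, -0.011, 0.009, -0.003]
force: [0.3, 0.4, -1.5]
gripper_width: 0.0391
gripper_force: 15.0
```

```bash
python3 - <<'E'
from h import *
o=r.get_obs();print(o['tcp_pos'],o['gripper_width'])
go([.533,-.0694,.21],-.022,o)
E
```

```text
[0.43883646 0.16116696 0.20856599] 0.03906962235850035
row [-0.0066, -0.0179, -0.0001, 0.0993, 0.2284, -0.0012] dist 0.249 rows 6
```

jog_arm(commands=[[-0.006,-0.018,0,0.012,0.025,-0.001,-1],[-0.006,-0.018,0,0.099,0.228,-0.001,-1],[-0.006,-0.018,0,0.099,0.228,-0.001,-1],[-0.006,-0.018,0,0.099,0.228,-0.001,-1],[-0.006,-0.018,0,0.099,0.228,-0.001,-1],[-0.006,-0.018,0,0.099,0.228,-0.001,-1],[-0.006,-0.018,0,0.099,0.228,-0.001,-1],[-0.006,-0.018,0,0.099,0.228,-0.001,-1]])

```text
time: 11.68
tcp_pos: [0.5304, -0.0727, 0.2028]
eef_rot: [1.0, -0.013, -0.006, 0.002]
force: [0.1, 0.1, -1.4]
gripper_width: 0.0394
gripper_force: 15.0
```

jog_arm(commands=[[0,0,0,0,0,0,-1],[0,0,0,0,0,0,-1],[0,0,0,0,0,0,-1]])

```text
time: 11.93
tcp_pos: [0.5294, -0.0685, 0.2045]
eef_rot: [1.0, -0.01, -0.006, 0.001]
force: [0.5, 0.1, -0.7]
gripper_width: 0.0396
gripper_force: 15.0
```

```bash
python3 held.py pics/w3.png 1
```

```text
11.9333 [ 0.5294 -0.0685  0.2045] 0.006983692263880465
1570
cap top in tool [-0.0054 -0.0001 -0.0323] [-0.0187 -0.0138 -0.0343] [ 0.0121  0.0138 -0.0302]
row [0.0025, 0.0112, 0.0015, 0.0005, 0.0008, 0.0825] dist 0.082 rows 2
```

jog_arm(commands=[[0.002,0.011,0,0.003,0.001,0.03,-1],[0.002,0.011,0,0.003,0.001,0.055,-1],[0.002,0.011,0,0.003,0.001,0.065,-1],[0.002,0.011,0,0.003,0.001,0.068,-1],[0.002,0.011,0,0.003,0.001,0.068,-1],[0.002,0.011,0,0.003,0.001,0.068,-1]])

```text
time: 12.48
tcp_pos: [0.5334, -0.071, 0.138]
eef_rot: [1.0, -0.011, 0.002, 0.001]
force: [-0.6, 1.0, -0.6]
gripper_width: 0.0392
gripper_force: 15.0
```

```bash
python3 - <<'E'
from h import *
o=r.get_obs();print(o['tcp_pos'],o['force'])
go([.5323,-.0697,.1187],-.022,o)
E
```

```text
[ 0.53342651 -0.07095667  0.13804503] [-0.62891883  0.96490781 -0.59947183]
row [0.0014, -0.0032, 0.0005, -0.0012, -0.0013, 0.0193] dist 0.019 rows 1
```

jog_arm(commands=[[0,0,0,-0.001,-0.001,0.004,-1],[0,0,0,-0.001,-0.001,0.008,-1],[0,0,0,-0.001,-0.001,0.012,-1],[0,0,0,-0.001,-0.001,0.015,-1],[0,0,0,-0.001,-0.001,0.018,-1],[0,0,0,-0.001,-0.001,0.019,-1],[0,0,0,-0.001,-0.001,0.019,-1]])

```text
time: 13.07
tcp_pos: [0.5319, -0.0704, 0.1185]
eef_rot: [1.0, -0.011, 0.001, 0.001]
force: [-0.8, -0.3, 3.3]
gripper_width: 0.0392
gripper_force: 15.0
```

Seated, with light contact. Release, lift, and go to the leftmost green.

jog_arm(commands=[[0,0,0,0,0,0,0.25],[0,0,0,0,0,0,0.25],[0,0,0,0,0,0,0.25],[0,0,0,0,0,-0.02,0.25],[0,0,0,0,0,-0.055,0.25],[0,0,0,0,0,-0.095,0.25],[0,0,0,0,0,-0.105,0.3],[0,0,0,0,0,-0.105,0.4]])

```text
time: 13.73
tcp_pos: [0.5336, -0.0704, 0.2264]
eef_rot: [1.0, -0.011, 0.005, 0.001]
force: [0.2, -0.2, -0.8]
gripper_width: 0.063
gripper_force: 0.0
```

```bash
python3 - <<'E'
from h import *
o=r.get_obs();print(o['tcp_pos'],o['force'],o['gripper_width'])
w=r.get_image('wrist')
for q in ((.5817,-.0705),(.529,-.0695)): print(cap(w,q,o,rad=.022,zlo=.14,zhi=.165))
go([.55,.14,.215],-.022,o)
E
```

```text
[ 0.53360078 -0.07040646  0.22642913] [ 0.24034235 -0.24016801 -0.78170781] 0.0630398133256408
[ 5.81820906e-01 -7.15622968e-02  1.50882559e-01  5.82103346e-01
 -7.15226688e-02  1.32700000e+03  3.21394122e+02  1.45677468e+02]
[ 5.27962366e-01 -7.01855846e-02  1.50815217e-01  5.29449033e-01
 -7.02134831e-02  1.22900000e+03  3.21260374e+02  2.13939788e+02]
row [0.0021, -0.0091, -0.0002, 0.0116, -0.2107, 0.0111] dist 0.211 rows 6
```

jog_arm(commands=[[0,-0.005,0,0.012,-0.211,0.011,0.4],[0,-0.005,0,0.012,-0.211,0.011,0.4],[0,-0.005,0,0.012,-0.211,0.011,0.4],[0,-0.005,0,0.012,-0.211,0.011,0.4],[0,-0.005,0,0.012,-0.211,0.011,0.4],[0,-0.005,0,0.012,-0.211,0.011,0.4],[0,-0.005,0,0.012,-0.211,0.011,0.4],[0,-0.005,0,0.012,-0.211,0.011,0.4]])

```text
time: 14.45
tcp_pos: [0.5471, 0.1401, 0.2097]
eef_rot: [1.0, -0.011, -0.004, 0.001]
force: [-0.4, -0.8, 0.8]
gripper_width: 0.0636
gripper_force: 0.0
```

```bash
python3 bot.py "(.5525,.1405)" -.022
```

```text
14.45 [0.5471 0.1401 0.2097] cap [  0.5536   0.1412   0.055    0.5538   0.1411 712.     320.0702 179.5028]
[0.5536 0.1412] [(array([ 0.5757, -0.142 ,  0.    ]), 0.95)]
rgb [ 0 84 26]
row [0.0028, 0.0077, 0.0007, 0.0065, -0.0012, 0.0096] dist 0.012 rows 1
row [0.0028, 0.0077, 0.0007, 0.0079, -0.0017, 0.1916] dist 0.192 rows 5
```

jog_arm(commands=[[0,0.008,0,0.005,0,0.035,0.4],[0,0.008,0,0.005,0,0.075,0.4],[0,0.008,0,0.005,0,0.105,0.4],[0,0.008,0,0.005,0,0.12,0.4],[0,0.008,0,0.005,0,0.12,0.4]])

```text
time: 14.97
tcp_pos: [0.5497, 0.1379, 0.0877]
eef_rot: [1.0, -0.012, -0.002, 0.002]
force: [0.1, -0.8, -0.1]
gripper_width: 0.064
gripper_force: 0.0
```

```bash
python3 -c "
from h import *
print(r.get_obs()['tcp_pos']);go([.5536,.1412,.018],-.022)"
```

```text
[0.5496812  0.13788869 0.0876586 ]
row [0.0035, 0.0045, -0.0027, 0.0041, -0.0037, 0.0696] dist 0.07 rows 2
```

jog_arm(commands=[[0.003,0.004,0,0.002,-0.003,0.03,0.4],[0.003,0.004,0,0.002,-0.003,0.055,0.4],[0.003,0.004,0,0.002,-0.003,0.069,0.4],[0.003,0.004,0,0.002,-0.003,0.072,0.4],[0.003,0.004,0,0.002,-0.003,0.072,0.4],[0.003,0.004,0,0.002,-0.003,0.072,-1],[0.003,0.004,0,0.002,-0.003,0.072,-1],[0.003,0.004,0,0.002,-0.003,0.072,-1]])

```text
time: 15.63
tcp_pos: [0.5561, 0.1433, 0.0212]
eef_rot: [1.0, -0.011, 0.005, -0.001]
force: [-0.2, 1.1, 1.2]
gripper_width: 0.0469
gripper_force: 0.0
```

jog_arm(commands=[[0,0,0,0,0,0,-1],[0,0,0,0,0,0,-1]])

```text
time: 15.8
tcp_pos: [0.5557, 0.1433, 0.0207]
eef_rot: [1.0, -0.011, 0.005, -0.001]
force: [-0.7, -1.3, 4.0]
gripper_width: 0.0395
gripper_force: 15.0
```

jog_arm(commands=[[0,0,0,0,0,-0.015,-1],[0,0,0,0,0,-0.045,-1],[0,0,0,0,0,-0.085,-1],[0,0,0,0,0,-0.125,-1],[0,0,0,0,0,-0.165,-1],[0,0,0,0,0,-0.185,-1],[0,0,0,0,0,-0.185,-1]])

```text
time: 16.38
tcp_pos: [0.5564, 0.1437, 0.2107]
eef_rot: [1.0, -0.011, 0.01, -0.002]
force: [0.4, 0.2, -0.4]
gripper_width: 0.0392
gripper_force: 15.0
```

```bash
python3 - <<'E'
from h import *
o=r.get_obs();print(o['tcp_pos'],o['gripper_width'])
go([.479,-.0685,.21],-.022,o)
E
```

```text
[0.55635907 0.14370803 0.21074056] 0.03916145771975004
row [-0.005, -0.0195, 0.0, -0.0727, 0.2139, -0.0017] dist 0.226 rows 6
```

jog_arm(commands=[[0,-0.01,0,-0.01,0.028,-0.002,-1],[0,-0.01,0,-0.073,0.214,-0.002,-1],[0,-0.01,0,-0.073,0.214,-0.002,-1],[0,-0.01,0,-0.073,0.214,-0.002,-1],[0,-0.01,0,-0.073,0.214,-0.002,-1],[0,-0.01,0,-0.073,0.214,-0.002,-1],[0,-0.01,0,-0.073,0.214,-0.002,-1],[0,-0.01,0,-0.073,0.214,-0.002,-1]])

```text
time: 17.05
tcp_pos: [0.4747, -0.0703, 0.2048]
eef_rot: [1.0, -0.013, -0.002, -0.001]
force: [0.4, 0.0, -1.0]
gripper_width: 0.0391
gripper_force: 15.0
```

jog_arm(commands=[[0,0,0,0,0,0,-1],[0,0,0,0,0,0,-1],[0,0,0,0,0,0,-1]])

```text
time: 17.3
tcp_pos: [0.4761, -0.0683, 0.2053]
eef_rot: [1.0, -0.01, -0.001, -0.001]
force: [0.4, 0.1, -0.8]
gripper_width: 0.0393
gripper_force: 15.0
```

```bash
python3 held.py pics/w4.png 2
```

```text
17.3 [ 0.4761 -0.0683  0.2053] 0.0033059775397863305
1703
cap top in tool [-0.0036 -0.0001 -0.0342] [-0.0174 -0.0136 -0.0364] [ 0.0134  0.0137 -0.0321]
row [-0.0022, 0.0025, 0.0016, 0.0003, 0.0, 0.0833] dist 0.083 rows 2
```

jog_arm(commands=[[0,0.003,0,0.002,0,0.03,-1],[0,0.003,0,0.002,0,0.055,-1],[0,0.003,0,0.002,0,0.067,-1],[0,0.003,0,0.002,0,0.071,-1],[0,0.003,0,0.002,0,0.071,-1],[0,0.003,0,0.002,0,0.071,-1]])

```text
time: 17.85
tcp_pos: [0.4784, -0.069, 0.1352]
eef_rot: [1.0, -0.011, 0.001, -0.001]
force: [-0.2, 0.4, -1.2]
gripper_width: 0.0395
gripper_force: 15.0
```

```bash
python3 - <<'E'
from h import *
o=r.get_obs();print(o['tcp_pos'],o['force'])
go([.4782,-.0684,.1168],-.022,o)
E
```

```text
[ 0.47840906 -0.06903967  0.13519617] [-0.22432557  0.39940121 -1.21487313]
row [-0.0018, -0.0022, 0.0006, -0.0003, -0.0006, 0.0184] dist 0.018 rows 1
```

jog_arm(commands=[[0,0,0,0,0,0.004,-1],[0,0,0,0,0,0.008,-1],[0,0,0,0,0,0.012,-1],[0,0,0,0,0,0.015,-1],[0,0,0,0,0,0.017,-1],[0,0,0,0,0,0.018,-1],[0,0,0,0,0,0.018,-1]])

```text
time: 18.43
tcp_pos: [0.4781, -0.0692, 0.1167]
eef_rot: [1.0, -0.011, 0.001, -0.001]
force: [2.2, 0.8, -0.8]
gripper_width: 0.0392
gripper_force: 15.0
```

jog_arm(commands=[[0,0,0,0,0,0,0.25],[0,0,0,0,0,0,0.25],[0,0,0,0,0,0,0.25],[0,0,0,0,0,-0.02,0.25],[0,0,0,0,0,-0.055,0.25],[0,0,0,0,0,-0.09,0.25],[0,0,0,0,0,-0.1,0.25],[0,0,0,0,0,-0.1,0.25]])

```text
time: 19.1
tcp_pos: [0.4793, -0.0699, 0.2197]
eef_rot: [1.0, -0.011, 0.004, -0.0]
force: [-0.2, -0.2, 0.4]
gripper_width: 0.057
gripper_force: 0.0
```

```bash
python3 - <<'E'
from h import *
np.set_printoptions(precision=4,suppress=True)
o=r.get_obs();print(o['tcp_pos'],o['force'],o['gripper_width'])
w=r.get_image('wrist')
for q in ((.5817,-.0705),(.529,-.0695),(.476,-.068)): print(cap(w,q,o,rad=.022,zlo=.14,zhi=.165))
go([.385,-.066,.20],-.022,o); go([.385,-.066,.142],-.022,o)
E
```

```text
[ 0.4793 -0.0699  0.2197] [-0.1914 -0.1978  0.3758] 0.05698240111608802
[   0.5813   -0.0718    0.1508    0.5812   -0.0715 1689.      320.6489
   67.2096]
[   0.5276   -0.0702    0.1509    0.5279   -0.0702 1404.      320.5449
  146.0776]
[   0.4759   -0.0689    0.1509    0.4769   -0.0692 1296.      320.7477
  214.0162]
row [-0.0007, -0.0078, -0.0002, -0.0945, -0.0018, 0.019] dist 0.096 rows 3
row [-0.0007, -0.0078, -0.0002, -0.095, -0.0018, 0.077] dist 0.122 rows 3
```

All three caps read 0.151 m high at their pockets, so the bottles are seated. To keep the wrist camera away from the photo frame, I'll push with the tool tilted back.

```bash
cat > push.py <<'E'
from h import *
import sys
np.set_printoptions(precision=4,suppress=True)
o=r.get_obs();M=R.from_quat(o['eef_rot']).as_matrix()
a=.5;T=R.from_euler('z',-.022).as_matrix()@R.from_euler('y',-a).as_matrix()@np.diag([1,-1,-1.])
print(o['time'],o['tcp_pos'],o['force'],'toolz',T[:,2])
pos=np.array(eval(sys.argv[1]));print('row',np.r_[R.from_matrix(M.T@T).as_rotvec(),M.T@(pos-o['tcp_pos'])].round(4).tolist(), 'joints',o['joint_pos'])
print('slide dir in tool',M.T@np.array([1,-.022,0]))
E
python3 push.py "(.38,-.066,.19)"
```

```text
19.15 [ 0.4779 -0.0696  0.2174] [-0.7504  1.2157 -0.2314] toolz [ 0.4793 -0.0105 -0.8776]
row [-0.0014, 0.4967, -0.0006, -0.098, -0.0014, 0.0271] joints [-0.1698  0.1704  1.7604  0.002   1.2078  1.4225]
slide dir in tool [ 1.0002 -0.0002  0.0033]
```

jog_arm(commands=[[0,0,0,-0.035,-0.001,0,-1],[0,0.12,0,-0.07,-0.001,0,-1],[0,0.24,0,-0.098,-0.001,0.01,-1],[0,0.36,0,-0.098,-0.001,0.02,-1],[0,0.48,0,-0.098,-0.001,0.025,-1],[0,0.497,0,-0.098,-0.001,0.025,-1],[0,0.497,0,-0.098,-0.001,0.025,-1]])

```text
time: 19.73
tcp_pos: [0.3766, -0.0657, 0.189]
eef_rot: [0.97, -0.012, 0.244, 0.001]
force: [0.8, -0.8, 0.4]
gripper_width: 0.0133
gripper_force: 0.0
```

```bash
python3 push.py "(.395,-.066,.147)"
```

```text
19.7333 [ 0.3766 -0.0657  0.189 ] [ 0.7781 -0.8208  0.4016] toolz [ 0.4793 -0.0105 -0.8776]
row [-0.0026, 0.0078, -0.0036, -0.0037, 0.0, 0.0457] joints [-0.3323 -0.2017  2.3102  0.2717  0.5786  1.0697]
slide dir in tool [ 0.8815 -0.0019  0.4727]
```

jog_arm(commands=[[0,0.008,0,-0.002,0,0.02,-1],[0,0.008,0,-0.004,0,0.038,-1],[0,0.008,0,-0.004,0,0.046,-1],[0,0.008,0,-0.004,0,0.046,-1],[0,0.008,0,-0.004,0,0.046,-1]])

```text
time: 20.15
tcp_pos: [0.4002, -0.0668, 0.1495]
eef_rot: [0.968, -0.011, 0.25, 0.002]
force: [0.1, 0.8, -0.0]
gripper_width: 0.0001
gripper_force: 0.0
```

```bash
python3 push.py "(.495,-.0685,.147)"
```

```text
20.15 [ 0.4002 -0.0668  0.1495] [ 0.1401  0.7829 -0.0497] toolz [ 0.4793 -0.0105 -0.8776]
row [-0.0025, -0.0048, -0.0004, 0.0817, -0.0003, 0.0481] joints [-0.3097 -0.099   2.3632  0.3544  0.4139  0.991 ]
slide dir in tool [0.8755 0.0009 0.4838]
```

jog_arm(commands=[[0,0,0,0.0039,0,0.0055,-1],[0,0,0,0.0091,0,0.0084,-1],[0,0,0,0.0127,0,0.0104,-1],[0,0,0,0.018,0,0.0133,-1],[0,0,0,0.025,0,0.0172,-1],[0,0,0,0.0338,0,0.022,-1],[0,0,0,0.0424,0,0.0268,-1],[0,0,0,0.0511,0,0.0316,-1]])

```text
time: 20.82
tcp_pos: [0.4592, -0.0679, 0.1464]
eef_rot: [0.968, -0.011, 0.25, 0.002]
force: [-2.4, 0.6, 1.8]
gripper_width: 0.0004
gripper_force: 1.5
```

```bash
python3 push.py "(.56,-.07,.146)"
```

```text
20.8167 [ 0.4592 -0.0679  0.1464] [-2.4309  0.6401  1.8347] toolz [ 0.4793 -0.0105 -0.8776]
row [-0.0016, -0.0062, -0.001, 0.088, -0.0002, 0.0492] joints [-0.2533  0.0078  2.2769  0.3097  0.3788  1.0796]
slide dir in tool [ 0.8748 -0.0001  0.485 ]
```

jog_arm(commands=[[0,0,0,0.0088,0,0.0049,-1],[0,0,0,0.0175,0,0.0097,-1],[0,0,0,0.0262,0,0.0146,-1],[0,0,0,0.035,0,0.0194,-1],[0,0,0,0.0437,0,0.0243,-1],[0,0,0,0.0525,0,0.0291,-1],[0,0,0,0.0612,0,0.034,-1],[0,0,0,0.07,0,0.0388,-1]])

```text
time: 21.48
tcp_pos: [0.539, -0.0697, 0.1462]
eef_rot: [0.968, -0.011, 0.25, 0.002]
force: [-2.8, -1.0, 1.3]
gripper_width: 0.0004
gripper_force: 1.5
```

```bash
python3 push.py "(.61,-.0715,.146)"
```

```text
21.4833 [ 0.539  -0.0697  0.1462] [-2.7916 -0.9517  1.2501] toolz [ 0.4793 -0.0105 -0.8776]
row [-0.0016, -0.0058, -0.0011, 0.062, 0.0002, 0.0346] joints [-0.2054  0.1331  2.1347  0.2415  0.3855  1.1866]
slide dir in tool [ 0.875  -0.0002  0.4846]
```

jog_arm(commands=[[0,0,0,0.0088,0,0.0049,-1],[0,0,0,0.0175,0,0.0097,-1],[0,0,0,0.0262,0,0.0146,-1],[0,0,0,0.035,0,0.0194,-1],[0,0,0,0.0424,0,0.0236,-1],[0,0,0,0.049,0,0.0272,-1],[0,0,0,0.0542,0,0.0301,-1],[0,0,0,0.0586,0,0.0325,-1]])

```text
time: 22.15
tcp_pos: [0.6058, -0.0712, 0.1462]
eef_rot: [0.968, -0.011, 0.25, 0.002]
force: [-2.6, -1.1, 0.6]
gripper_width: 0.0006
gripper_force: 1.1
```

```bash
python3 push.py "(.65,-.0725,.146)"; python3 - <<'E'
from h import *
t=r.get_image('top');P=cloud(t)
m=(abs(P[...,2]-.162)<.008)&(P[...,0]<.67)&(P[...,0]>.5)&(P[...,1]<.01)&(P[...,1]>-.145)
q=P[m];print(len(q),np.percentile(q[:,0],[2,98]) if len(q) else '')
s=r.get_image('side');c=cv2.resize(s['frame'][60:260,180:440],None,fx=3,fy=3);cv2.imwrite('pics/s5.png',c[:,:,::-1])
E
```

```text
22.15 [ 0.6058 -0.0712  0.1462] [-2.6241 -1.0906  0.6449] toolz [ 0.4793 -0.0105 -0.8776]
row [-0.0015, -0.0061, -0.0011, 0.0385, 0.0003, 0.0216] joints [-0.1783  0.2304  2.0038  0.1928  0.4135  1.258 ]
slide dir in tool [ 0.8749 -0.0002  0.4849]
325 [0.61748683 0.63673463]
```

View pics/s5.png

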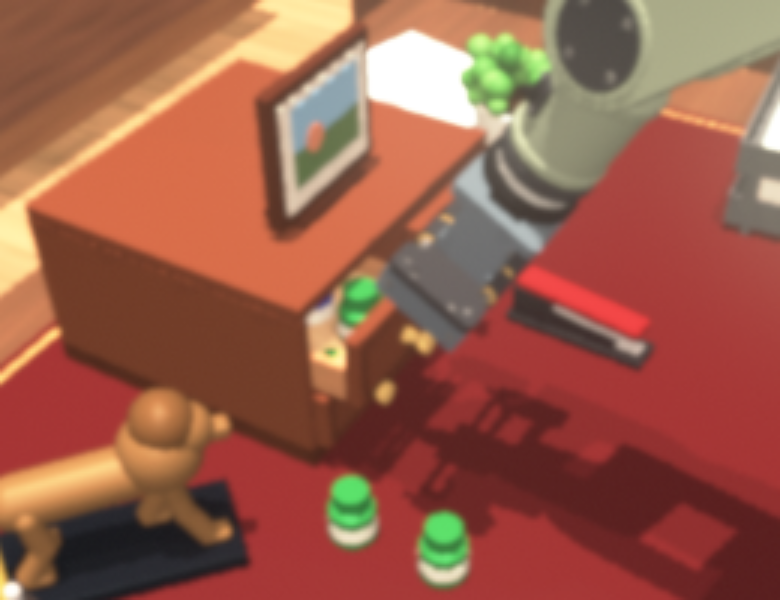

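The drawer is about 50 mm out with the green bottle upright at (360,305) in the crop. The gripper is well clear of the frame. I'll slow down for the catch.

jog_arm(commands=[[0,0,0,0.0044,0,0.0024,-1],[0,0,0,0.0088,0,0.0048,-1],[0,0,0,0.0131,0,0.0073,-1],[0,0,0,0.0175,0,0.0097,-1],[0,0,0,0.021,0,0.0116,-1],[0,0,0,0.0245,0,0.0136,-1],[0,0,0,0.0271,0,0.015,-1],[0,0,0,0.0297,0,0.0165,-1]])

```text
time: 22.92
tcp_pos: [0.6386, -0.0718, 0.146]
eef_rot: [0.968, -0.011, 0.25, 0.002]
force: [-2.3, 0.6, 0.6]
gripper_width: 0.0006
gripper_force: 1.2
```

jog_arm(commands=[[0,0,0,0.0017,0,0.001,-1],[0,0,0,0.0035,0,0.0019,-1],[0,0,0,0.0052,0,0.0029,-1],[0,0,0,0.007,0,0.0039,-1]])

```text
time: 23.25
tcp_pos: [0.6442, -0.072, 0.1458]
eef_rot: [0.969, -0.011, 0.247, 0.002]
force: [-25.5, -2.3, 18.3]
gripper_width: 0.0005
gripper_force: 12.6
```

```bash
python3 - <<'E'
from h import *
np.set_printoptions(precision=4,suppress=True)
o=r.get_obs();print(o['time'],o['tcp_pos'],o['force'],o['gripper_force'])
s=r.get_image('side');c=cv2.resize(s['frame'][90:240,230:390],None,fx=5,fy=4,interpolation=cv2.INTER_CUBIC)[:600,:800];cv2.imwrite('pics/s6.png',c[:,:,::-1])
P=cloud(s)
m=(P[...,2]>.135)&(P[...,2]<.16)&(P[...,1]>-.14)&(P[...,1]<.01)&(P[...,0]>.6)&(P[...,0]<.70)
q=P[m];print(len(q));
for y in np.arange(-.13,.01,.02):
    k=q[abs(q[:,1]-y)<.008]; print(round(y,2),len(k),np.percentile(k[:,0],[5,25,50]) if len(k) else '')
t=r.get_image('top');P=cloud(t)
for zz in (.162,.18):
    m=(abs(P[...,2]-zz)<.006)&(P[...,0]<.69)&(P[...,0]>.6)&(P[...,1]<.01)&(P[...,1]>-.145);q=P[m];print(zz,len(q),np.percentile(q[:,0],[2,50,98]) if len(q) else '')
E
```

```text
23.25 [ 0.6442 -0.072   0.1458] [-25.5365  -2.2871  18.2575] 12.599624366266653
246
-0.13 0 
-0.11 0 
-0.09 1 [0.6905 0.6905 0.6905]
-0.07 13 [0.6567 0.6573 0.6881]
-0.05 28 [0.6552 0.6566 0.657 ]
-0.03 26 [0.6552 0.6572 0.6577]
-0.01 32 [0.6559 0.6573 0.6579]
0.01 89 [0.6631 0.6747 0.6826]
0.162 301 [0.6568 0.6667 0.6747]
0.18 329 [0.6733 0.6812 0.6893]
```

View pics/s6.png

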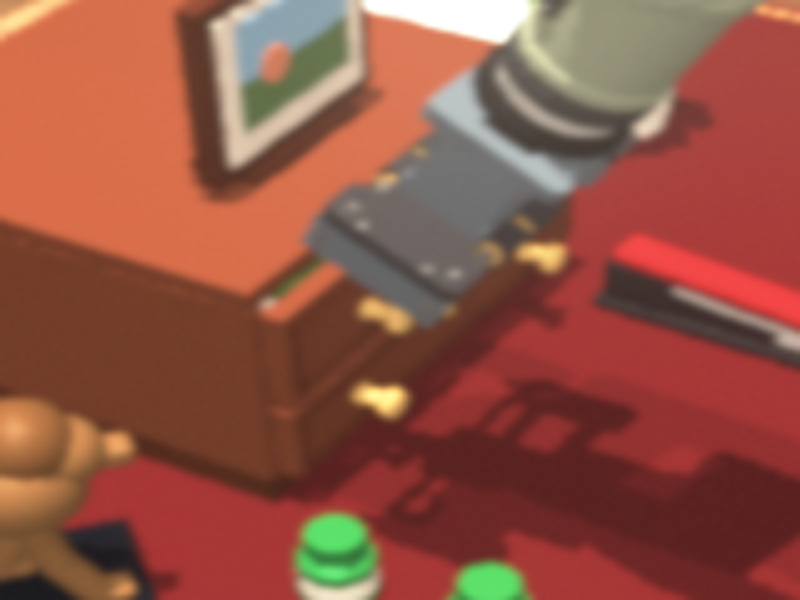

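The ink front now looks level with the drawer below it, and the force is that of a rigid stop. I'll back off and check it is flush.

jog_arm(commands=[[0,0,0,-0.0044,0,-0.0024,-1],[0,0,0,-0.0088,0,-0.0048,-1],[0,0,0,-0.0262,0,-0.0146,-1],[0,0,0,-0.0525,0,-0.0291,-1],[0,0,0,-0.0875,0,-0.0485,-1],[0,0,0,-0.12,0,-0.068,-1],[0,0,0,-0.15,0,-0.085,-1],[0,0,0,-0.175,0,-0.097,-1]])

```text
time: 24.02
tcp_pos: [0.4451, -0.0675, 0.1464]
eef_rot: [0.968, -0.011, 0.251, 0.002]
force: [-0.4, -0.9, 0.6]
gripper_width: 0.0004
gripper_force: 0.0
```

```bash
python3 - <<'E'
from h import *
np.set_printoptions(precision=4,suppress=True)
o=r.get_obs();print(o['time'],o['tcp_pos'],o['force'])
w=r.get_image('wrist');s=r.get_image('side');t=r.get_image('top')
cv2.imwrite('pics/w7.png',w['frame'][:,:,::-1])
for nm,p,ob in (('w',w,o),('s',s,None),('t',t,None)):
  P=cloud(p,ob);print(nm)
  for y in np.arange(-.21,.01,.02):
    m=(P[...,2]>.10)&(P[...,2]<.166)&(abs(P[...,1]-y)<.006)&(P[...,0]>.60)&(P[...,0]<.70)&(p['range_z']>0); k=P[m]
    print(round(y,2),len(k),np.percentile(k[:,0]+.0217*-k[:,1],[5,25,50]) if len(k) else '')
for n,uv in dict(blk=(220,235),amber=(237,206),pink=(217,265),g2=(310,195),g3=(310,222)).items(): print(n,cap(t,at_z(t,uv,.055)))
E
```

```text
24.0167 [ 0.4451 -0.0675  0.1464] [-0.3685 -0.9396  0.6407]
w
-0.21 61 [0.6568 0.6578 0.6583]
-0.19 61 [0.6571 0.6577 0.6583]
-0.17 60 [0.6569 0.6575 0.658 ]
-0.15 5 [0.6582 0.6591 0.6592]
-0.13 57 [0.6569 0.6578 0.6584]
-0.11 65 [0.6571 0.6579 0.6585]
-0.09 63 [0.6572 0.6577 0.6588]
-0.07 228 [0.6335 0.6342 0.6349]
-0.05 64 [0.6575 0.6578 0.6584]
-0.03 62 [0.6573 0.6579 0.6589]
-0.01 57 [0.6574 0.6581 0.6586]
s
-0.21 52 [0.6565 0.6575 0.6582]
-0.19 55 [0.6564 0.6576 0.6583]
-0.17 51 [0.6563 0.6569 0.6582]
-0.15 42 [0.6601 0.661  0.6729]
-0.13 61 [0.6564 0.6574 0.6581]
-0.11 66 [0.6568 0.6579 0.6583]
-0.09 57 [0.6564 0.6574 0.6582]
-0.07 113 [0.6339 0.6465 0.6576]
-0.05 77 [0.6568 0.6576 0.6585]
-0.03 68 [0.6567 0.6578 0.6585]
-0.01 71 [0.6558 0.6572 0.6583]
t
-0.21 42 [0.6597 0.6607 0.662 ]
-0.19 41 [0.6605 0.6611 0.663 ]
-0.17 43 [0.6597 0.6612 0.6627]
-0.15 23 [0.6612 0.6637 0.6736]
-0.13 43 [0.6602 0.6613 0.6643]
-0.11 38 [0.6598 0.661  0.663 ]
-0.09 40 [0.6601 0.6609 0.6627]
-0.07 67 [0.638  0.6484 0.6609]
-0.05 43 [0.6609 0.6613 0.6629]
-0.03 44 [0.6606 0.6615 0.6637]
-0.01 46 [0.6597 0.6613 0.6641]
blk None
amber [  0.5681   0.2827   0.0542   0.568    0.2823  84.     234.9167 205.5357]
pink [  0.3887   0.3387   0.0537   0.3894   0.3383  87.     214.7586 264.3103]
g2 [  0.606    0.0503   0.0551   0.6058   0.0514  76.     310.0921 193.5658]
g3 [  0.5197   0.0497   0.0552   0.5203   0.0499  80.     310.4125 221.325 ]
```

View pics/w7.png

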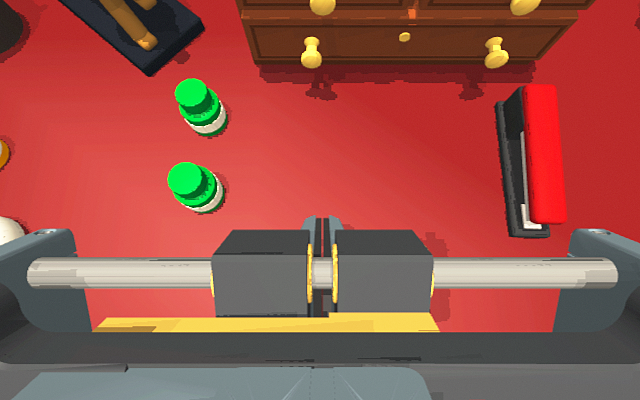

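The ink front and its neighbour lie in the same plane to within 0.5 mm (x = 0.658). The wrist view shows the fronts in line, the two remaining greens standing, and the stapler at about (530,160). The other bottles haven't moved, and nothing is touching the robot. Handing in.

```bash
python3 -c "
from workcell import r
print(r.finish_job())"
```

```text
the job is handed in; nothing more can be done
None
```

The black, blue and green inks stand in their pockets from rear to front, the drawer is home and flush to within 0.5 mm, and the job was handed in at about 24 s; no verdict was returned.

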